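Open the label printer and hold its roll holders apart

ROBOT

A 6-joint arm with a two-finger parallel gripper is mounted at the origin on the work surface. World frame = base frame: x ahead of the robot, y to its left, z up, the work surface at z = 0. Lengths are in m, angles in rad, forces in N, time in s.
With the tool pointing down it reaches from about 0.35 to 0.875 m from the base axis. Payload 15.5 kg.
Tool frame: the origin (TCP) lies midway between the tips of the shut fingers; the grasp point (between the pads) lies 19 mm behind it; z points along the fingers, y is the line along which they close (so a half turn about z gives the same grasp; the last joint's range is limited). The gripper opens to 85 mm and grips with 20 to 120 N. Pads are 22 mm wide; open, the fingers measure 114 mm over their backs; the gripper's body (76 mm by 85 mm) begins 54 mm behind the grasp point. The pads swing forward as they close: fully open they stand 13 mm farther back than shut.
Start: joints at [1.026, 0.494, 1.345, -0, 1.302, -0.096], TCP at [0.271, 0.563, 0.231] pointing down, gripper open.
Joint ranges: [-2.91, 2.91], [-0.82, 2.16], [0.22, 2.67], [-1.22, 4.37], [0.12, 2.79], [-3.08, 3.08]. Speed limits (rad/s): [1.89, 1.89, 2.57, 3.01, 3.01, 3.01].

INTERFACE

Orientations are given as a unit quaternion [w, x, y, z].
In Python, from bench import env gives the robot as it stands.
- The arm moves only by the tool carry_out, never from a script. Its argument "moves" is a list that holds one entry, the list of rows, each a list of 5 numbers: the gripper's target within -1 to 1 (fully open at 1, half-way at 0, shut at -1), then the shift along the tool's x, y, z in mm, then the turn about the tool's z in rad. In form: [[[gripper, x, y, z, turn], ...]]. A call has 1 to 12 rows; each row shifts and turns the commanded pose from where the row before left it, along the tool's axes as they then stand; what a row does not reach is not made up. A row lasts 1/12 s, in which the tool goes at most 41.7 mm and 7.16 degrees, less where a joint would pass 70% of its speed; a pose out of reach is approached as far as the arm can. A call with a gripper value outside its range is refused whole. The fingers move at their own pace and stop on an object; the grip force is fixed at half the most. Time passes only in rows, so rows that do not move let the fingers close. It gives the time, the measured TCP pose, the force, the opening and the grip force at its end, in the units of the state.
- env.get_obs(): the state, without advancing time (a new reading comes with each control period).
- env.get_image(name): name is "scene" or "side" or "wrist"; returns a dict with "image" (420x560x3 uint8, red, green, blue), "range_z" (420x560 float32, m along the optical axis (not along the pixel's ray), 0 where there is no reading), "mtx" (3x3 intrinsics, pixels), "position" and "rotation" of the camera in the world. Camera axes: x right, y up, looking along -z (the intrinsics and any distortion apply to the point x, -y, -z); pixel columns grow to the right and rows downward; lengths in m; the calibration is good to about 2 mm. A picture is of the moment at which its call begins.
- env.job_done(): hands the job in; it is judged then, once.
The state is a dict: "clock": time; "q": joint angles; "joint_vel": joint speeds; "joint_torque": joint torques, N m; "position": TCP position; "tcp_rot": TCP orientation; "contact_force": force on the tool from outside, world axes, zero at the start; "moment": the same for the moment, N m; "gripper_width": opening from 0.0 (shut) to 1.0 (fully open); "gripper_force": force on a finger pad.
Only numpy, scipy, OpenCV 4.12 (cv2) and the standard library are available. Lean on these libraries where they do the work, as an engineer would, in place of code of your own. Each camera call takes 0.05 s, during which the arm holds its last target. There are 200 camera calls.

TASK

The label printer on the market counter needs a new 60 mm roll: swing its cover open by the black pull bar, right back until it stays up by itself. Then take the yellow thumb tab inside and draw the spring-loaded roll holders apart until the gap between their blue hubs is about 70 mm, and keep holding the tab there so that I can drop the roll in; finish while still holding. Leave the roll, the empty core, the jars and the mug standing where they are.

Things in the scene. Friction and masses are not known exactly. Their poses are not given: they have to be found in the camera images.
- printer: grey desktop label printer, fixed; 220 deep (x), 200 wide (y), 155 high with the cover shut. Origin: centre of its underside on the counter; x points from its front (robot's side) to its back, y to its left, z up. In this frame, mm: side walls 12 thick, outer faces at y = +-100, 105 high; front deck x -108 to -70, 90 high; between them the open roll bay, x -70 to 96, floor at 31
- cover (a joint): the printer's grey cover with a clear window, hinged at the back along the printer's y axis: 0 = shut, grows as the front edge rises, stop at 1.65 rad (just past upright). About 0.45 kg. Let go below about 1 rad it falls shut; past about 1.4 rad it leans back on its stop and stays up
- cover_hinge (a point): a point on the cover's hinge axis, mid-width; in the printer frame x = 100, y = 0, z = 105 mm
- pull_bar (a point): centre of the cover's black round pull bar: 12 mm diameter, along the printer's y, 89 mm free between the stubs that carry it, its axis 42 mm ahead of the cover's front face (36 mm air gap). Cover shut: x = -112, z = 138 mm in the printer frame, i.e. 212 mm ahead of and 33 mm above the hinge axis, which it circles as the cover swings
- thumb_tab (a point): point on the yellow upright thumb tab of the left roll holder, in the bay near its front (only reachable with the cover open). Tab 10 mm thick (printer's y), 24 mm wide (x), upright, top 129 mm above the counter, free from 59 mm up; the point is mid-thickness, 19 mm below the top. Holders together: x = -48, y = 24 mm in the printer frame. Moves to the printer's +y to draw both holders apart
- holder_left (a joint): travel (m) of the left roll holder with its tab along the printer's +y: 0 = holders sprung together, stop at 0.042. A rack and pinion moves the right holder equally the other way, so the gap between the hubs is 26 mm + 2 x travel. The spring resists with about 4 N at 0 and 8 N at 0.022; let go, they close by themselves
- hub_left (a point): inner end of the left holder's blue hub, the face that enters the roll's core, 96 mm above the counter; hub 32 mm across and 8 mm long on a grey upright arm whose top is 121 mm above the counter
- hub_right (a point): inner end of the right holder's blue hub; the gap between the holders is the distance from hub_left to hub_right along the printer's y axis
- label_roll_mid (a point): the new roll of labels, a white paper roll with a brown core, standing on its end; 100 diameter, 60 wide (high); the point is its centre, 30 above the counter (mm); to be left alone
- empty_core_mid (a point): empty brown cardboard core standing on end, 41 diameter, 60 high; the point is its centre (mm); to be left alone
- pickle_jar_mid (a point): green jar with green cap, 80 diameter, 115 high; the point is half-way up (mm); to be left alone
- honey_jar_mid (a point): amber jar with brass cap, 72 diameter, 95 high; the point is half-way up (mm); to be left alone
- paste_jar_mid (a point): red jar with white cap, 68 diameter, 85 high; the point is half-way up (mm); to be left alone
- mug_mid (a point): blue mug, 76 diameter, 90 high; the point is half-way up its middle (mm); to be left alone

How it is judged:
On the way, in this order (a step that is already met when the one before it is completed fails the run):
1. the cover is swung right back (more than 1.45 rad) and the robot has let go of it (value of joint cover above 1.45 rad and contact force between each of the arm, the fingers and cover below 0.1 N), for 0.3 s.
2. the fingers hold the roll holders 63 to 77 mm apart (value of joint holder_left between 0.0185 and 0.0255 m and y of hub_left in the frame of hub_right between 0.062 and 0.078 m and value of joint cover above 1.45 rad and contact force between the fingers and holder_left above 2 N), for 0.5 s.
At the end, for the whole second after the job is handed in: The program ends holding: the cover stands open beyond 1.45 rad and, through the last second, the robot's fingers keep the holders still with their hubs 63 to 77 mm apart (travel of holder_left 0.0185 to 0.0255 m), pressing on the left holder with more than 2 N (all of step 2 and velocity of joint holder_left between -0.01 and 0.01 m/s); the arm keeps its last pose, push and grip.
It fails at once if a roll, core, jar or mug is knocked over (tilted over 0.5 rad) or shifted more than 30 mm (angle between any of label_roll_mid, empty_core_mid, pickle_jar_mid, honey_jar_mid, paste_jar_mid, mug_mid's own z axis and vertical above 0.5 rad or distance of any of label_roll_mid, empty_core_mid, pickle_jar_mid, honey_jar_mid, paste_jar_mid, mug_mid from where it was at the start of the episode above 0.03 m).
It also fails if it takes over 45 s, if anything falls off the work surface, if the arm or the gripper's body presses on something with over 40 N, if the wrist force passes 120 N, or if a joint passes its speed limit or range.

## Working session

There is one attempt and no reset: what is moved stays moved. The work goes in short steps, Python scripts to look and compute and a tool call to move; the robot and the scene stay as the last step left them, time stands still between calls to the robot, and variables do not carry over. Pictures are saved under pics/ and viewed, at most 10 in all, crops included, and the job is handed in when it is done.

Besides the shell and the picture viewer there is one more tool, called after "Emit:" by a JSON object that holds its "fn" and its "kwargs". carry_out: Moves the arm, as the interface text tells. Its arguments: {"type":"object","properties":{"moves":{"type":"array"}},"required":["moves"]}

```bash
mkdir -p pics; cat > h.py <<'E'
import numpy as np, cv2
from bench import env
def pts(d):
    K=d["mtx"];z=d["range_z"];h,w=z.shape
    u,v=np.meshgrid(np.arange(w),np.arange(h))
    p=np.stack([(u-K[0,2])/K[0,0]*z,-(v-K[1,2])/K[1,1]*z,-z],-1)
    R=np.array(d["rotation"]); 
    if R.size==4:
        from scipy.spatial.transform import Rotation as S
        R=S.from_quat(np.roll(R,-1)).as_matrix()
    P=p@R.T+d["position"]; P[z<=0]=np.nan
    return P
def save(d,n): cv2.imwrite("pics/"+n,d["image"][:,:,::-1])
E
python3 - <<'E'
from h import *
o=env.get_obs();print(o)
for n in("scene","side"):
    d=env.get_image(n);save(d,n+"0.png");np.savez("pics/"+n+"0.npz",P=pts(d),I=d["image"]);print(n,d["position"],d["rotation"],d["mtx"],(d["range_z"]>0).mean())
E
```

```text
{'clock': 0.0, 'q': array([ 1.02651427e+00,  4.94208543e-01,  1.34614320e+00,  1.58666530e-05,
        1.30251075e+00, -9.55069334e-02]), 'joint_vel': array([ 0.0001533 ,  0.00199191, -0.00213414,  0.00142485, -0.00044179,
        0.00033815]), 'joint_torque': array([-8.71106095e-04, -8.82150006e+01, -3.83860838e+01, -3.87479749e-04,
        9.91715788e-03, -4.70118971e-05]), 'position': array([0.2709677 , 0.56279555, 0.2306804 ]), 'tcp_rot': array([-2.06921802e-04,  2.22511327e-01,  9.74929898e-01, -6.00306346e-04]), 'contact_force': array([ 0.42469635, -1.22052454,  0.37994076]), 'moment': array([-0.01551529,  0.01535559,  0.0089268 ]), 'gripper_force': 0.0, 'gripper_width': 1.0030453318738133}
scene [ 1.42417537 -0.02235746  0.85003878] [0.64643053 0.30076591 0.29890702 0.63428861] [[494.62185831   0.         283.79614983]
 [  0.         494.62185831 214.91862782]
 [  0.           0.           1.        ]] 0.9963350340136055
side [-0.03243384 -0.85544522  1.06993466] [ 0.8768014   0.37720982 -0.11063455 -0.27693329] [[511.23281192   0.         276.18885976]
 [  0.         511.23281192 214.20608194]
 [  0.           0.           1.        ]] 0.9959098639455782
```

View pics/scene0.png

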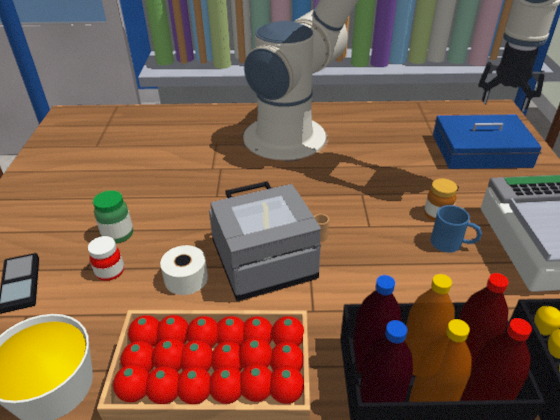

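View pics/side0.png

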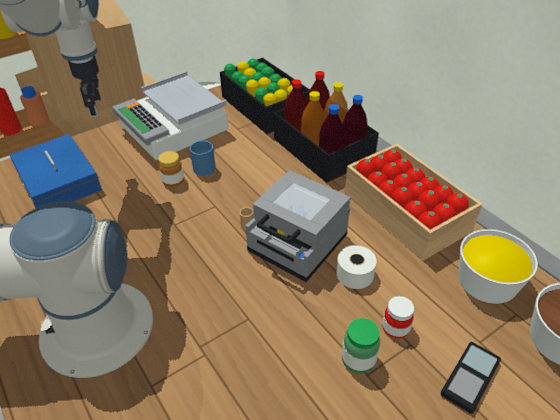

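The scene view shows the printer at about (262,240) px with its pull bar at (250,190). The roll is at (184,270) and the core at (321,225), close to the printer. The side view shows the printer at (300,220) with its bar at (280,240). Next I'll measure the pose.

```bash
python3 - <<'E'
from h import *
A=np.load("pics/scene0.npz");B=np.load("pics/side0.npz")
boxes={"scene":(190,180,325,295),"side":(243,168,355,280)}
Q=[]
for n,D in(("scene",A),("side",B)):
    x0,y0,x1,y1=boxes[n];P=D["P"][y0:y1,x0:x1].reshape(-1,3);I=D["I"][y0:y1,x0:x1].reshape(-1,3).astype(int)
    top=P[(P[:,2]>.150)&(P[:,2]<.165)]
    r=cv2.minAreaRect((top[:,:2]*1000).astype(np.float32));print(n,"top rect",r,len(top),np.median(top[:,2]))
    dark=(I.max(1)<45)&(P[:,2]>.125)&(P[:,2]<.15)
    b=P[dark];print("bar?",len(b),b.mean(0) if len(b) else 0, b.min(0),b.max(0))
    r=cv2.minAreaRect((b[:,:2]*1000).astype(np.float32));print(r)
    Q.append(P[(P[:,2]>.04)&(P[:,2]<.105)])
    f=Q[-1]; r=cv2.minAreaRect((f[:,:2]*1000).astype(np.float32));print("foot",r)
# things: points between z .02 and .12 clusters, in scene view
for n,D in(("scene",A),("side",B)):
    P=D["P"]
    m=((P[...,2]>.02)&(P[...,2]<.2)&(P[...,0]>.3)&(P[...,0]<.9)).astype(np.uint8)
    k,l,s,c=cv2.connectedComponentsWithStats(m)
    for i in range(1,k):
        if s[i,4]>80:
            q=P[l==i];print(n,s[i],q.min(0).round(3),q.max(0).round(3))
E
```

```text
scene top rect ((585.2655029296875, -56.78782653808594), (177.56764221191406, 202.13327026367188), 19.295957565307617) 4693 0.15457682752802882
bar? 144 [ 0.47337615 -0.09883029  0.14095254] [ 0.45156478 -0.14685719  0.1332186 ] [ 0.50767251 -0.04522652  0.14935116]
((478.7745056152344, -96.8772964477539), (29.558982849121094, 103.88569641113281), 18.287919998168945)
foot ((593.459228515625, -63.20965576171875), (212.0334014892578, 331.7392883300781), 6.511782646179199)
side top rect ((582.99609375, -58.641883850097656), (183.7740478515625, 203.8372344970703), 19.46000099182129) 3391 0.15539156986413727
bar? 176 [ 0.47412957 -0.10206464  0.14244185] [ 0.44534111 -0.15110067  0.13416363] [ 0.51941095 -0.0386617   0.14962203]
((481.0795593261719, -95.88994598388672), (49.621788024902344, 107.67118835449219), 17.330232620239258)
foot ((619.3673095703125, 0.789306640625), (453.71759033203125, 321.59515380859375), 49.03604507446289)
scene [ 481  174   79  116 6805] [0.375 0.512 0.02 ] [0.701 0.71  0.134]
scene [ 425  178   57   69 2170] [0.376 0.355 0.02 ] [0.56  0.463 0.099]
scene [ 209 
[... 724 characters left out ...]
118 0.199]
side [  220    62   235   195 11689] [ 0.794 -0.318  0.02 ] [0.9   0.763 0.2  ]
side [ 113   71  116  113 7247] [0.371 0.351 0.02 ] [0.701 0.809 0.136]
side [ 240  171  111  109 7639] [ 0.437 -0.193  0.02 ] [0.705 0.1   0.162]
side [ 459  235   72   66 2868] [ 0.807 -0.553  0.02 ] [ 0.9   -0.371  0.122]
side [ 337  246   40   40 1247] [ 0.578 -0.293  0.02 ] [ 0.68  -0.191  0.067]
side [ 531  290   29   71 1487] [ 0.806 -0.71   0.02 ] [ 0.899 -0.59   0.114]
side [383 297  31  39 946] [ 0.565 -0.462  0.02 ] [ 0.631 -0.397  0.091]
side [ 342  318   39   53 1605] [ 0.427 -0.481  0.02 ] [ 0.503 -0.403  0.121]
side [ 442  342   59   70 2109] [ 0.555 -0.678  0.02 ] [ 0.726 -0.564  0.032]
```

```bash
python3 - <<'E'
from h import *
boxes={"scene":(190,180,325,295),"side":(243,168,355,280)}
t=np.radians(19.3);ex=np.array([np.cos(t),np.sin(t)]);ey=np.array([-ex[1],ex[0]])
for n in boxes:
    D=np.load(f"pics/{n}0.npz");x0,y0,x1,y1=boxes[n]
    P=D["P"][y0:y1,x0:x1].reshape(-1,3)
    for lo,hi in((.148,.17),(.125,.147),(.05,.1)):
        q=P[(P[:,2]>lo)&(P[:,2]<hi)]; a=np.c_[q[:,:2]@ex,q[:,:2]@ey]*1000
        print(n,lo,np.percentile(a,[0,1,2,5,50,95,98,99,100],axis=0).T.round(0).tolist())
    q=P[(P[:,2]>.12)&(P[:,2]<.15)];a=np.c_[q[:,:2]@ex*1000,q[:,:2]@ey*1000,q[:,2]*1000]
    k=a[a[:,0]<a[:,0].min()+16]; print("bar pts",len(k),k.mean(0).round(1),k.min(0).round(0),k.max(0).round(0))
    # side face slope: yaw of front/side edges
c=np.array([.565,-.0645]);print(c@ex*1000,c@ey*1000)
E
```

```text
scene 0.148 [[416.0, 450.0, 453.0, 459.0, 544.0, 618.0, 620.0, 621.0, 622.0], [-348.0, -347.0, -345.0, -339.0, -252.0, -159.0, -152.0, -150.0, -146.0]]
scene 0.125 [[399.0, 403.0, 405.0, 407.0, 618.0, 621.0, 621.0, 622.0, 622.0], [-348.0, -348.0, -348.0, -348.0, -261.0, -164.0, -155.0, -152.0, -148.0]]
scene 0.05 [[410.0, 437.0, 457.0, 478.0, 624.0, 627.0, 628.0, 628.0, 629.0], [-430.0, -424.0, -420.0, -413.0, -286.0, -156.0, -93.0, -84.0, -72.0]]
bar pts 205 [ 408.8 -248.3  141. ] [ 399. -302.  133.] [ 415. -196.  147.]
side 0.148 [[406.0, 447.0, 449.0, 451.0, 527.0, 611.0, 617.0, 619.0, 623.0], [-350.0, -347.0, -346.0, -341.0, -254.0, -159.0, -152.0, -150.0, -146.0]]
side 0.125 [[398.0, 400.0, 401.0, 402.0, 449.0, 577.0, 601.0, 610.0, 619.0], [-350.0, -349.0, -349.0, -348.0, -276.0, -170.0, -158.0, -152.0, -148.0]]
side 0.05 [[405.0, 408.0, 408.0, 409.0, 436.0, 771.0, 780.0, 785.0, 815.0], [-454.0, -445.0, -440.0, -427.0, -303.0, -158.0, -99.0, -88.0, -69.0]]
bar pts 200 [ 405.1 -250.5  142.5] [ 398. -303.  133.] [ 414. -196.  149.]
511.92935931452166 -247.6157932600893
```

The printer's yaw is 19.3° and its origin is at about (0.571, -0.063). The bar is at (0.465, -0.100, 0.138). First I'll turn the tool to line up with the printer, then travel to the bar.

Emit:
{"fn": "carry_out", "kwargs": {"moves": [[[-0.2,0,0,0,0.112],[-0.2,0,0,0,0.112],[-0.2,0,0,0,0.112],[-0.2,0,0,0,0.112],[-0.2,0,0,0,0.112],[-0.2,0,0,0,0.112],[-0.2,0,0,0,0.113],[-0.2,-30,0,0,0],[-0.2,-30,0,0,0],[-0.2,-30,0,0,0],[-0.2,-30,0,0,0],[-0.2,-30,0,0,0]]]}}

```text
clock: 1.1
position: [0.3208, 0.4201, 0.231]
tcp_rot: [-0.0, 0.578, 0.816, -0.0]
contact_force: [0.2, -0.2, 0.4]
gripper_width: 0.397
gripper_force: 0.0
```

Emit:
{"fn": "carry_out", "kwargs": {"moves": [[[-0.2,-40,-3,0,0],[-0.2,-40,-3,0,0],[-0.2,-40,-3,0,0],[-0.2,-40,-3,0,0],[-0.2,-40,-3,0,0],[-0.2,-40,-3,0,0],[-0.2,-40,-3,0,0],[-0.2,-40,-3,0,0],[-0.2,-40,-3,0,0],[-0.2,-40,-3,0,0],[-0.2,-40,-3,0,0],[-0.2,-40,-3,0,0]]]}}

```text
clock: 2.1
position: [0.4454, -0.0454, 0.2313]
tcp_rot: [-0.0, 0.579, 0.816, -0.0]
contact_force: [1.8, 0.2, -0.6]
gripper_width: 0.402
gripper_force: 0.0
```

```bash
cat >> h.py <<'E'
from scipy.spatial.transform import Rotation as S
t=np.radians(19.3);ex=np.array([np.cos(t),np.sin(t)]);ey=np.array([-ex[1],ex[0]])
def rep():
    o=env.get_obs();p=o["position"];R=S.from_quat(np.roll(o["tcp_rot"],-1)).as_matrix()
    print("t %.2f printer xyz %s yawTy %.2f tilt %s w %.2f f %s gf %.1f q %s"%(o["clock"],np.r_[p[:2]@ex*1000-518,p[:2]@ey*1000+248,p[2]*1000].round(1),np.degrees(np.arctan2(R[1,1],R[0,1])),R[:2,2].round(3),o["gripper_width"],o["contact_force"].round(1),o["gripper_force"],o["q"].round(2)))
E
python3 -c "from h import *;rep()"
```

```text
t 2.10 printer xyz [-112.6   57.9  231.3] yawTy 19.30 tilt [-0.  0.] w 0.40 f [ 1.8  0.2 -0.6] gf 0.0 q [-0.24  0.25  1.76  0.    1.14 -0.57]
```

Emit:
{"fn": "carry_out", "kwargs": {"moves": [[[-0.2,-20,0,0,0],[-0.2,-20,0,0,0],[-0.2,-18,0,0,0],[-0.2,0,0,20,0],[-0.2,0,0,0,0]]]}}

```text
clock: 2.52
position: [0.4636, -0.0986, 0.209]
tcp_rot: [-0.002, 0.579, 0.815, -0.0]
contact_force: [-0.7, 0.8, -0.6]
gripper_width: 0.402
gripper_force: 0.0
```

```bash
python3 - <<'E'
from h import *
rep();d=env.get_image("wrist");save(d,"w1.png");P=pts(d);I=d["image"].astype(int)
q=P[(P[...,2]>.125)&(P[...,2]<.15)&(I.max(-1)<60)]
a=np.c_[q[:,:2]@ex*1000-518,q[:,:2]@ey*1000+248,q[:,2]*1000];print(len(a),np.percentile(a,[2,25,50,75,98],axis=0).round(0).T)
E
```

```text
t 2.52 printer xyz [-113.     1.7  209. ] yawTy 19.22 tilt [-0.003  0.001] w 0.40 f [-0.7  0.8 -0.6] gf 0.0 q [-0.34  0.31  1.73 -0.    1.1  -0.67]
5617 [[-119. -114. -109.  -90.  -71.]
 [ -48.  -18.   24.   51.   87.]
 [ 129.  142.  144.  145.  147.]]
```

View pics/w1.png

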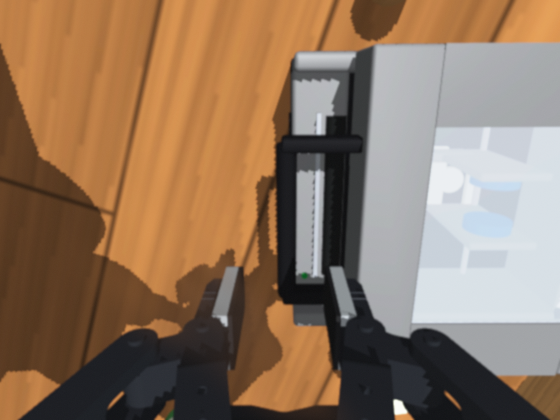

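The wrist view shows the bar at column 285, midway between the fingers at columns 230 and 343. I'll go down and grip it.

Emit:
{"fn": "carry_out", "kwargs": {"moves": [[[-0.2,0,0,25,0],[-0.2,0,0,25,0],[-0.2,0,0,25,0],[-0.2,0,0,15,0],[-0.2,0,0,0,0],[-1,0,0,0,0],[-1,0,0,0,0],[-1,0,0,0,0],[-1,0,0,0,0]]]}}

```text
clock: 3.32
position: [0.465, -0.098, 0.1225]
tcp_rot: [0.001, 0.578, 0.816, 0.0]
contact_force: [-2.7, 2.0, 9.4]
gripper_width: 0.115
gripper_force: 59.1
```

```bash
python3 - <<'E'
from h import *
rep()
# arc increments from closed, per 0.1 rad, tool y (=printer x) and tool z (down)
p=lambda h:np.array([100+np.hypot(212,33)*np.cos(np.pi-np.arctan2(33,212)-h),105+np.hypot(212,33)*np.sin(np.pi-np.arctan2(33,212)-h)])
for h in np.arange(0,1.61,.1): print(round(h,1),p(h).round(0),[int(round(x)) for x in (p(h+.1)-p(h))*[1,-1]])
E
```

```text
t 3.32 printer xyz [-111.6    1.8  122.5] yawTy 19.32 tilt [ 0.001 -0.   ] w 0.11 f [-2.7  2.   9.4] gf 59.1 q [-0.33  0.44  1.83  0.    0.87 -0.67]
0.0 [-112.  138.] [4, -21]
0.1 [-108.  159.] [6, -20]
0.2 [-101.  179.] [8, -20]
0.3 [-93. 199.] [10, -19]
0.4 [-82. 218.] [12, -18]
0.5 [-70. 236.] [14, -16]
0.6 [-56. 252.] [15, -15]
0.7 [-41. 267.] [17, -13]
0.8 [-24. 280.] [18, -12]
0.9 [ -6. 292.] [19, -10]
1.0 [ 13. 301.] [20, -8]
1.1 [ 33. 309.] [21, -6]
1.2 [ 54. 315.] [21, -4]
1.3 [ 75. 318.] [21, -1]
1.4 [ 96. 320.] [21, 1]
1.5 [118. 319.] [21, 3]
1.6 [139. 316.] [21, 5]
```

Emit:
{"fn": "carry_out", "kwargs": {"moves": [[[-1,0,2,-11,0],[-1,0,2,-10,0],[-1,0,3,-10,0],[-1,0,3,-10,0],[-1,0,4,-10,0],[-1,0,4,-10,0],[-1,0,5,-10,0],[-1,0,5,-9,0],[-1,0,6,-9,0],[-1,0,6,-9,0],[-1,0,7,-8,0],[-1,0,7,-8,0]]]}}

```text
clock: 4.32
position: [0.5148, -0.0803, 0.2366]
tcp_rot: [-0.0, 0.578, 0.816, -0.001]
contact_force: [-5.2, -3.3, 0.2]
gripper_width: 0.114
gripper_force: 58.7
```

```bash
python3 - <<'E'
from h import *
rep();d=env.get_image("side");save(d,"s2.png")
E
```

```text
t 4.32 printer xyz [-58.6   2.  236.6] yawTy 19.31 tilt [-0.001 -0.001] w 0.11 f [-5.2 -3.3  0.2] gf 58.7 q [-0.27  0.34  1.59 -0.    1.21 -0.61]
```

View pics/s2.png

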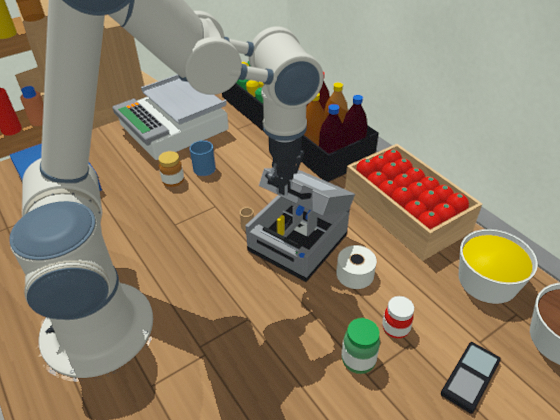

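The side view shows the cover about a third of the way open, still gripped at (285,185). The yellow tab is visible inside at (281,226). I'll carry on along the arc.

Emit:
{"fn": "carry_out", "kwargs": {"moves": [[[-1,0,8,-8,0],[-1,0,8,-7,0],[-1,0,8,-7,0],[-1,0,9,-6,0],[-1,0,9,-6,0],[-1,0,9,-6,0],[-1,0,10,-5,0],[-1,0,10,-5,0],[-1,0,10,-4,0],[-1,0,10,-4,0],[-1,0,10,-3,0],[-1,0,11,-3,0]]]}}

```text
clock: 5.37
position: [0.6211, -0.0427, 0.301]
tcp_rot: [0.0, 0.578, 0.816, 0.0]
contact_force: [-7.5, -0.8, 23.5]
gripper_width: 0.117
gripper_force: 66.8
```

```bash
python3 -c "from h import *;rep()"
```

```text
t 5.37 printer xyz [ 54.1   2.4 301. ] yawTy 19.32 tilt [ 0. -0.] w 0.12 f [-7.5 -0.8 23.5] gf 66.8 q [-0.16  0.43  1.25  0.    1.45 -0.5 ]
```

Emit:
{"fn": "carry_out", "kwargs": {"moves": [[[-1,0,8,-5,0],[-1,0,10,-3,0],[-1,0,10,-1,0],[-1,0,10,0,0],[-1,0,10,0,0]]]}}

```text
clock: 5.78
position: [0.666, -0.0269, 0.3077]
tcp_rot: [-0.001, 0.578, 0.816, -0.001]
contact_force: [-1.6, -0.2, -13.4]
gripper_width: 0.114
gripper_force: 61.0
```

```bash
python3 -c "from h import *;rep()"
```

```text
t 5.78 printer xyz [101.7   2.5 307.7] yawTy 19.31 tilt [-0.003  0.   ] w 0.11 f [ -1.6  -0.2 -13.4] gf 61.0 q [-0.13  0.5   1.12  0.    1.52 -0.47]
```

Emit:
{"fn": "carry_out", "kwargs": {"moves": [[[-1,0,8,2,0],[-1,0,8,2,0],[-1,0,8,2,0],[-1,0,8,2,0],[-1,0,0,0,0]]]}}

```text
clock: 6.2
position: [0.6993, -0.0153, 0.3032]
tcp_rot: [0.002, 0.578, 0.816, 0.002]
contact_force: [1.5, 7.9, 16.5]
gripper_width: 0.111
gripper_force: 66.1
```

```bash
python3 -c "from h import *;rep()"
```

```text
t 6.20 printer xyz [137.    2.4 303.2] yawTy 19.37 tilt [0.007 0.001] w 0.11 f [ 1.5  7.9 16.5] gf 66.1 q [-0.11  0.55  1.04  0.    1.54 -0.45]
```

Emit:
{"fn": "carry_out", "kwargs": {"moves": [[[-0.3,0,0,0,0],[-0.2,0,0,0,0],[-0.2,0,0,-10,0],[-0.2,0,0,-20,0],[-0.2,0,0,-30,0],[-0.2,0,0,-5,0],[-0.2,0,0,0,0],[-0.2,0,0,0,0],[-0.2,0,0,0,0],[-0.2,0,0,0,0]]]}}

```text
clock: 7.03
position: [0.6964, -0.0168, 0.3642]
tcp_rot: [-0.001, 0.579, 0.816, -0.0]
contact_force: [-0.6, -0.7, 0.1]
gripper_width: 0.398
gripper_force: 0.0
```

```bash
python3 - <<'E'
from h import *
rep();d=env.get_image("side");save(d,"s3.png");P=pts(d)
I=d["image"].astype(int)
m=(I[...,0]>120)&(I[...,1]>100)&(I[...,2]<70)
q=P[m&(P[...,2]<.2)&(P[...,2]>.05)];a=np.c_[q[:,:2]@ex*1000-518,q[:,:2]@ey*1000+248,q[:,2]*1000]
a=a[(abs(a[:,0]+48)<30)&(abs(a[:,1])<80)];print(len(a),np.percentile(a,[2,50,98],axis=0).round(0))
E
```

```text
t 7.03 printer xyz [133.7   2.  364.2] yawTy 19.30 tilt [-0.002  0.   ] w 0.40 f [-0.6 -0.7  0.1] gf 0.0 q [-0.11  0.53  0.93 -0.    1.69 -0.45]
106 [[-61.  17.  72.]
 [-53.  20. 107.]
 [-39.  27. 131.]]
```

View pics/s3.png

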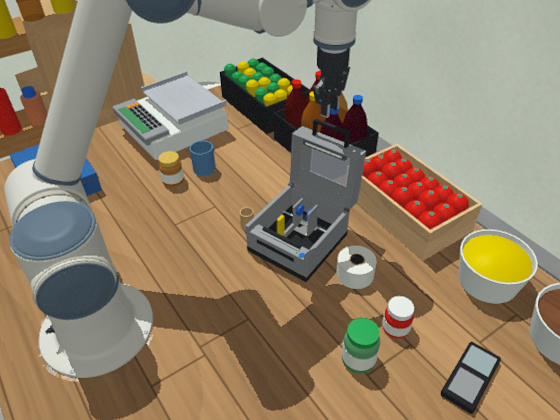

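The cover stands upright and free, with its bar at (330,130). The yellow tab is at (281,226), at about x=-49, y=23. I'll move back over the bay and turn the tool 90°.

Emit:
{"fn": "carry_out", "kwargs": {"moves": [[[-0.2,4,-30,0,0],[-0.2,4,-38,0,0],[-0.2,4,-38,0,0],[-0.2,5,-38,0,0],[-0.2,5,-38,0,0],[-0.2,0,0,0,0.12],[-0.2,0,0,0,0.12],[-0.2,0,0,0,0.12],[-0.2,0,0,0,0.12],[-0.2,0,0,0,0.12],[-0.2,0,0,0,0.12],[-0.2,0,0,0,0.12]]]}}

```text
clock: 8.08
position: [0.5175, -0.0561, 0.3648]
tcp_rot: [-0.0, 0.862, 0.506, -0.0]
contact_force: [-0.2, -0.7, -0.4]
gripper_width: 0.4
gripper_force: 0.0
```

Emit:
{"fn": "carry_out", "kwargs": {"moves": [[[-0.2,0,0,20,0.12],[-0.2,0,0,20,0.12],[-0.2,0,0,20,0.12],[-0.2,0,0,20,0.12],[-0.2,0,0,20,0.12],[-0.2,0,0,20,0.12],[-0.2,0,0,20,0.011],[-0.2,0,0,0,0]]]}}

```text
clock: 8.75
position: [0.5157, -0.0557, 0.2218]
tcp_rot: [-0.001, 0.986, 0.167, -0.003]
contact_force: [-1.1, -0.2, -0.5]
gripper_width: 0.398
gripper_force: 0.0
```

```bash
python3 - <<'E'
from h import *
rep();d=env.get_image("wrist");save(d,"w4.png");P=pts(d)
I=d["image"].astype(int)
m=(I[...,0]>110)&(I[...,1]>90)&(I[...,2]<70)
q=P[m];a=np.c_[q[:,:2]@ex*1000-518,q[:,:2]@ey*1000+248,q[:,2]*1000]
a=a[a[:,2]>122];print(len(a),np.percentile(a,[2,50,98],axis=0).round(0))
a=np.concatenate([P[...,:2]@ex[:,None]*1000-518,P[...,:2]@ey[:,None]*1000+248,P[...,2:]*1000],-1)
m=(I[...,2]>I[...,0]+50);q=a[m];q=q[(q[:,2]>70)&(q[:,2]<130)];print("hubs",np.percentile(q,[2,50,98],axis=0).round(0))
q=a[(a[...,2]>113)&(a[...,2]<125)&(abs(a[...,1])<85)&(abs(a[...,0])<95)];print("arms",np.percentile(q,[1,50,99],axis=0).round(0))
E
```

```text
t 8.75 printer xyz [-49.7  24.9 221.8] yawTy -70.75 tilt [-0.006  0.001] w 0.40 f [-1.1 -0.2 -0.5] gf 0.0 q [-0.22  0.36  1.61 -0.    1.18  1.01]
772 [[-62.  -5. 124.]
 [-46.  28. 129.]
 [-37.  80. 297.]]
hubs [[-104.  -81.   87.]
 [  30.  -11.  108.]
 [  48.   24.  113.]]
arms [[-38. -23. 113.]
 [ 33. -18. 121.]
 [ 55.  30. 123.]]
```

View pics/w4.png

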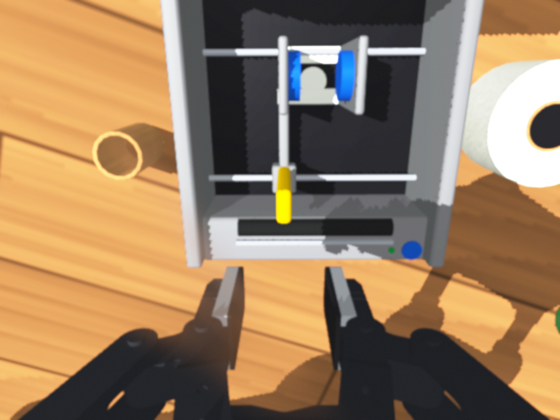

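The wrist view shows the tab's top at (284,205), centred between the fingers, with the hubs well away at row 75. I'll go down and grip the tab.

Emit:
{"fn": "carry_out", "kwargs": {"moves": [[[-0.2,0,0,30,0],[-0.2,0,0,30,0],[-0.2,0,0,30,0],[-0.2,0,0,25,0],[-0.2,0,0,12,0],[-0.2,0,0,0,0],[-1,0,0,0,0],[-1,0,0,0,0],[-1,0,0,0,0],[-1,0,0,0,0],[-1,0,0,0,0]]]}}

```text
clock: 9.72
position: [0.5181, -0.0548, 0.0999]
tcp_rot: [-0.001, 0.986, 0.168, 0.001]
contact_force: [-1.8, 16.7, 2.8]
gripper_width: 0.108
gripper_force: 58.5
```

```bash
python3 -c "from h import *;rep()"
```

```text
t 9.72 printer xyz [-47.2  25.   99.9] yawTy -70.68 tilt [0.001 0.002] w 0.11 f [-1.8 16.7  2.8] gf 58.5 q [-0.22  0.53  1.75  0.    0.87  1.01]
```

Emit:
{"fn": "carry_out", "kwargs": {"moves": [[[-1,0,-4,0,0],[-1,0,-4,0,0],[-1,0,-4,0,0],[-1,0,-4,0,0],[-1,0,-4,0,0],[-1,0,-3,0,0],[-1,0,0,0,0],[-1,0,0,0,0],[-1,0,0,0,0]]]}}

```text
clock: 10.47
position: [0.5113, -0.0351, 0.0998]
tcp_rot: [0.001, 0.986, 0.168, 0.001]
contact_force: [-0.4, -8.0, 5.8]
gripper_width: 0.106
gripper_force: 59.8
```

```bash
python3 - <<'E'
from h import *
rep()
for n in("scene","side","wrist"):
    d=env.get_image(n);save(d,n+"5.png");P=pts(d);I=d["image"].astype(int)
    a=np.concatenate([P[...,:2]@ex[:,None]*1000-518,P[...,:2]@ey[:,None]*1000+248,P[...,2:]*1000],-1)
    q=a[(I[...,2]>I[...,0]+50)&(abs(a[...,0]-30)<40)&(abs(a[...,1])<85)&(abs(a[...,2]-96)<20)]
    g=a[(a[...,2]>105)&(a[...,2]<124)&(abs(a[...,1])<85)&(a[...,0]>0)&(a[...,0]<60)]
    for nm,v in(("hub",q),("arm",g)):
        for s in(1,-1):
            w=v[v[:,1]*s>0][:,1]
            if len(w)>5: print(n,nm,s,len(w),np.percentile(w,[3,50,97]).round(1))
E
```

```text
t 10.47 printer xyz [-47.   45.8  99.8] yawTy -70.66 tilt [ 0.003 -0.002] w 0.11 f [-0.4 -8.   5.8] gf 59.8 q [-0.18  0.52  1.77 -0.    0.85  1.05]
side hub 1 32 [31.3 35.  37.8]
side hub -1 12 [-35.9 -33.3 -31.5]
side arm 1 28 [35.6 42.4 48.2]
side arm -1 71 [-47.5 -45.3 -32.9]
wrist hub 1 2080 [36.5 40.2 43.9]
wrist hub -1 5569 [-38.1 -30.4 -29.5]
wrist arm 1 4746 [36.8 45.4 49.9]
wrist arm -1 6285 [-40.4 -37.8 -29.8]
```

View pics/wrist5.png

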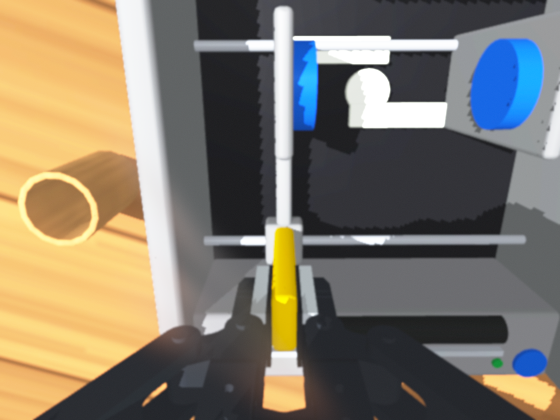

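The wrist view shows the tab gripped at (284,290) and the hubs drawn apart (left at column 317, right at 490). The gap is about 66–68 mm, so I'll nudge it 1.5 mm further and settle.

Emit:
{"fn": "carry_out", "kwargs": {"moves": [[[-1,0,-1.5,0,0],[-1,0,0,0,0],[-1,0,0,0,0],[-1,0,0,0,0],[-1,0,0,0,0],[-1,0,0,0,0],[-1,0,0,0,0],[-1,0,0,0,0],[-1,0,0,0,0],[-1,0,0,0,0]]]}}

```text
clock: 11.45
position: [0.5108, -0.0338, 0.0999]
tcp_rot: [0.001, 0.986, 0.168, 0.001]
contact_force: [-1.3, -8.3, 5.3]
gripper_width: 0.102
gripper_force: 59.8
```

```bash
python3 - <<'E'
from h import *
rep();d=env.get_image("side");P=pts(d);a=np.concatenate([P[...,:2]@ex[:,None]*1000-518,P[...,:2]@ey[:,None]*1000+248,P[...,2:]*1000],-1)
q=a[(a[...,2]>200)&(a[...,2]<290)&(abs(a[...,1])<95)&(a[...,0]>60)&(a[...,0]<200)]
print(len(q),np.polyfit(q[:,2],q[:,0],1),np.median(q,axis=0))
print(env.job_done())
E
```

```text
t 11.45 printer xyz [-47.   47.2  99.9] yawTy -70.67 tilt [ 0.003 -0.002] w 0.10 f [-1.3 -8.3  5.3] gf 59.8 q [-0.18  0.52  1.77 -0.    0.85  1.05]
1320 [ -0.32611553 220.19440516] [139.15887672  -9.18669721 271.0739792 ]
the job is handed in; nothing more can be done
None
```

I handed the job in with the cover standing open by itself and the gripper still holding the yellow tab, the hubs about 70 mm apart (worked out from 22 mm of measured tab travel); the roll, core, jars and mug were not touched, and no verdict came back.

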